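# Set the tube-numbering head and load it into the marking carriage

### The job

Lift the numbering head out of its dock, stand it on the rubber pad and let go, and press its button there, one full stroke after another, until the drum face with five pips is uppermost under the window. Then take the head by its other two sides and set it down fully home between the cheeks of the marking carriage, upright and with the five still on top. Carry the head by its housing and never by its button, and do not knock over the head, the spray can or the oil bottle.

Things in the scene. Friction and masses are not known exactly. Their poses are not given: they have to be found in the camera images.
- head_center (a point): centre of the numbering head, half-way up its housing: a plain steel block 70 mm (its x) by 58 mm (its y) by 96 mm tall, about 0.7 kg, upright (z up). On its flat top are the black button (at its -x end) and a low clear window 9 mm high over the white six-sided drum (at its +x end). Grip the housing on either pair of opposite sides, in its top 40 mm
- button_top (a point): top of the head's push button: a black dome 22 mm across, 22 mm from the head's centre towards the head's -x, its top 26 mm above the housing's top (74 mm above head_center) when up. It is pressed straight down; pressed fully it still stands 11 mm above the housing, 2 mm above the window beside it
- button (a joint): how far the button is down (m): 0 up, 0.015 at its hard bottom stop. A spring returns it. The push needed grows to about 10 N part-way, where a detent snaps over. A stroke under about 13 mm may not step the drum; it must come fully up before the next stroke
- drum (a joint): angle (rad) of the drum. Its six faces carry 1 to 6 black pips in order. Each full press adds 1.047 and brings up the face with one pip more (after six, one); it does not step back. 0 = one pip on top, 2.094 three, 4.189 five, 5.236 six. A detent holds it in place. Should it start caught between two places, the first press only completes that step
- face5 (a point): middle of the drum face with five pips. When it is uppermost this point is 7 mm from head_center along the head's +x and 50.5 mm above it
- dock_floor (a point): middle of the floor (10 mm above the bench) of the grey dock in which the head stands at the start, the dock's x along the head's x. Two upright cheeks, 90 mm tall above the floor and 66 mm apart, cover the head's two y sides to 6 mm below its top; its x sides are open to the fingers
- pad_top (a point): middle of the upper side of the black rubber pad, 130 by 130 mm and 6 mm thick, flat on the bench
- carriage_floor (a point): middle of the floor (12 mm above the bench) of the aluminium marking carriage. Two upright cheeks, 90 mm tall, stand 80 mm apart across its x; two ledges 6 mm high, 70 mm apart, run along its y sides. The head fits between with its x along the carriage's x, either way round. The cheeks leave no room for fingers on the head's x sides; its y sides stay open
- spray_can: bystander: yellow spray can, upright, 60 mm across and 150 mm tall; origin at the middle of its underside
- oil_bottle: bystander: white oil bottle, upright, 64 mm across and 140 mm tall; origin at the middle of its underside

How it is judged:
On the way, in this order (a step that is already met when the one before it is completed fails the run):
1. the head stands upright on the rubber pad (its centre within 40 mm of the pad's middle), let go of (horizontal distance between head_center and pad_top below 0.04 m and z of head_center in the frame of pad_top below 0.052 m and angle between head_center's own z axis and vertical below 0.06 rad and contact force between the fingers and anything else below 0.2 N), for 0.2 s.
2. the head still stands on the pad, the button is up again and the five-pip face is uppermost (horizontal distance between head_center and pad_top below 0.045 m and z of head_center in the frame of pad_top below 0.052 m and angle between head_center's own z axis and vertical below 0.06 rad and value of joint button below 0.002 m and z of face5 in the frame of head_center above 0.045 m and x of face5 in the frame of head_center between 0.002 and 0.012 m), for 0.2 s.
At the end, for the whole second after the job is handed in: the head stands upright and flat on the carriage floor (3 mm, 0.05 rad) between the cheeks (centre within 11 mm, its x along the carriage's x within 0.25 rad, either way round), with the button up and the five-pip face uppermost (its middle within 5 mm of the top line) (horizontal distance between head_center and carriage_floor below 0.011 m and z of head_center in the frame of carriage_floor between 0.045 and 0.051 m and angle between head_center's own z axis and vertical below 0.05 rad and angle between the x axis of head_center and the x axis of carriage_floor, either way round below 0.25 rad and value of joint button below 0.002 m and z of face5 in the frame of head_center above 0.045 m and x of face5 in the frame of head_center between 0.002 and 0.012 m); the robot touches nothing.
It fails at once if the head is lifted with the fingers holding its button (contact force between the fingers and button_c0 above 1 N and height (world z) of head_center above 0.085 m).
It fails at once if the head is knocked over (angle between head_center's own z axis and vertical above 0.8 rad).
It fails at once if the spray can is knocked over (angle between spray_can's own z axis and vertical above 0.5 rad).
It fails at once if the oil bottle is knocked over (angle between oil_bottle's own z axis and vertical above 0.5 rad).
It also fails if it takes over 72 s, if anything falls off the work surface, if the arm or the gripper's body presses on something with over 40 N, if the wrist force passes 120 N, or if a joint passes its speed limit or range.

### The arm

A 6-joint arm with a two-finger parallel gripper is mounted at the origin on the work surface. World frame = base frame: x ahead of the robot, y to its left, z up, the work surface at z = 0. Lengths are in m, angles in rad, forces in N, time in s.
With the tool pointing down it reaches from about 0.275 to 0.775 m from the base axis. Payload 14.6 kg.
Tool frame: the origin (TCP) lies between the finger pads; the fingertips stand 17 mm ahead of it and the grasp point (between the pads) lies 2 mm behind it; z points along the fingers, y is the line along which they close (so a half turn about z gives the same grasp; the last joint's range is limited). The gripper opens to 85 mm and grips with 20 to 120 N. Pads are 22 mm wide; open, the fingers measure 114 mm over their backs; the gripper's body (76 mm by 85 mm) begins 54 mm behind the grasp point. The pads swing forward as they close: fully open they stand 13 mm farther back than shut.
Start: joints at [-1.268, 0.263, -0.048, 1.259, 0, 1.415], TCP at [0.232, -0.471, 0.224] pointing down, gripper open.
Joint ranges: [-2.65, 2.65], [-0.89, 1.7], [-1.18, 1.37], [-2.13, 2.11], [-1.35, 1.29], [-3.14, 3.14]. Speed limits (rad/s): [1.89, 1.89, 2.57, 2.79, 3.14, 3.14].

### API

Orientations are given as a rotation vector (axis times angle).
In Python, from bench import telemetry, eyes, job gives the robot as it stands.
- The arm moves only by the shell command python3 -m jog 'ROWS'. ROWS is text: rows parted by semicolons, each of 5 numbers parted by spaces: the shift along the tool's x, y, z in m, then the turn about the tool's z in degrees, then the opening, from 0 (shut) to 1 (fully open). In form: x y z spin grip; .... A call has 1 to 5 rows; each row shifts and turns the commanded pose from where the row before left it, along the tool's axes as they then stand; what a row does not reach is not made up. A row lasts 1/8 s, in which the tool goes at most 62.5 mm and 10.7 degrees, less where a joint would pass 70% of its speed; a pose out of reach is approached as far as the arm can. A call is refused whole if a number of a shift passes 0.0625 or a number of a turn 10.7, either way. A call with a gripper value outside its range is refused whole. The fingers move at their own pace and stop on an object; the grip force is fixed at half the most. Time passes only in rows, so rows that do not move let the fingers close. It gives the time, the measured TCP pose, the force, the opening and the grip force at its end, in the units of the state.
- telemetry.get_state(): the state, without advancing time (a new reading comes with each control period).
- eyes.snapshot(name): name is "scene" or "top" or "wrist"; returns the picture (400x640x3 uint8, red, green, blue); there is no depth.
- eyes.camera_info(name): a dict with "fx", "fy", "cx", "cy" (pixels), "world_from_camera" (4x4, takes a point from camera to world coordinates); the wrist camera has in their place "mount" (4x4, takes a point from camera to tool coordinates, whose origin is the TCP and whose axes are the flange's). Camera axes: x right, y down, z forward; pixel columns grow to the right and rows downward; lengths in m; the calibration is good to about 2 mm. A picture is of the moment at which its call begins: read the wrist's pose just before it. camera_info takes no time and is no camera call.
- job.job_done(): hands the job in; it is judged then, once.
Trained networks look in the newest picture that a camera, given by its name, has taken for a name from the list of things; names that differ only in an ending like _2 or _b are one class to them, and where a whole thing is asked for, a point or a joint stands for the part that bears it (a point fixed in the world has none). Each returns a list of dicts, best first, with "conf" (0 to 1); they miss things now and then, are a little off and sometimes report something else, mostly with a low value. They report only what shows in the picture. A call takes as long as a camera call.
- eyes.look_for(camera, thing): "xyz" ([x, y, z] in m, in the coordinates of the camera as it stood for that picture, good to about 4 mm: the middle of the surface that is visible of it).
- eyes.outline_of(camera, thing): "mask" (400x640 bool, what is visible of it).
- eyes.mark_of(camera, thing): "xyz" ([x, y, z] in m, in the coordinates of the camera as it stood for that picture, good to about 4 mm: a listed point, or the origin of a listed thing).
The state is a dict: "t": time; "q": joint angles; "joint_vel": joint speeds; "joint_torque": joint torques, N m; "position": TCP position; "tool_rot": TCP orientation; "wrist_force": force on the tool from outside, world axes, zero at the start; "ft_torque": the same for the moment, N m; "opening": finger opening in m; "finger_force": force on a finger pad.
Only numpy, scipy, OpenCV 4.12 (cv2) and the standard library are available. Lean on these libraries where they do the work, as an engineer would, in place of code of your own. Each camera call takes 0.05 s, during which the arm holds its last target. There are 200 camera calls.

## Working session

There is one attempt and no reset: what is moved stays moved. The work goes in short steps, Python scripts to look and compute and a shell command to move; the robot and the scene stay as the last step left them, time stands still between calls to the robot, and variables do not carry over. Pictures are saved under pics/ and viewed, at most 10 in all, crops included, and the job is handed in when it is done.

```bash
mkdir -p pics; ls; cat > h.py <<'E'
import numpy as np, cv2
from bench import telemetry, eyes, job
from scipy.spatial.transform import Rotation as R
def T(cam,s=None):
    i=eyes.camera_info(cam)
    if 'mount' in i:
        s=s or telemetry.get_state(); M=np.eye(4); M[:3,:3]=R.from_rotvec(s['tool_rot']).as_matrix(); M[:3,3]=s['position']
        return M@np.array(i['mount'])
    return np.array(i['world_from_camera'])
def snap(cam,name=None):
    M=T(cam); im=eyes.snapshot(cam)
    if name: cv2.imwrite(f'pics/{name}.png',im[:,:,::-1])
    return M,im
def marks(cam,M,things,fn=None,n=1):
    for t in things:
        for r in (fn or eyes.mark_of)(cam,t)[:n]:
            print(cam,t,round(r['conf'],2),np.round((M@np.r_[r['xyz'],1])[:3],4))
def proj(cam,M,p):
    i=eyes.camera_info(cam); c=np.linalg.inv(M)@np.r_[p,1]
    return np.array([i['fx']*c[0]/c[2]+i['cx'],i['fy']*c[1]/c[2]+i['cy']])
def st():
    s=telemetry.get_state(); Rm=R.from_rotvec(s['tool_rot']).as_matrix()
    print('t',round(s['t'],2),'p',np.round(s['position'],4),'x',np.round(Rm[:,0],3),'y',np.round(Rm[:,1],3),'z',np.round(Rm[:,2],3),'F',np.round(s['wrist_force'],1),'op',round(s['opening'],4),'ff',s['finger_force'],'q',np.round(s['q'],2))
    return s
E
python3 - <<'E'
from h import *
st()
L=['head_center','button_top','face5','dock_floor','pad_top','carriage_floor','spray_can','oil_bottle']
for c in ['scene','top']:
    M,im=snap(c,c+'0'); marks(c,M,L); print(np.round(M,3).tolist(), eyes.camera_info(c)['fx'])
a=cv2.imread('pics/scene0.png');b=cv2.imread('pics/top0.png')
cv2.imwrite('pics/both0.png',cv2.resize(np.vstack([a,b]),(480,600)))
print(eyes.camera_info('wrist')['mount'])
E
```

```text
pics
t 0.0 p [ 0.2319 -0.4707  0.2231] x [0.897 0.442 0.   ] y [ 0.442 -0.897 -0.001] z [-0.     0.001 -1.   ] F [ 0.1  1.  -1. ] op 0.0852 ff 0.0 q [-1.27  0.26 -0.05  1.26 -0.    1.42]
scene head_center 0.71 [0.4891 0.0297 0.0584]
scene button_top 0.61 [0.4744 0.0171 0.1314]
scene face5 0.41 [0.4746 0.3233 0.0092]
scene dock_floor 0.87 [0.4916 0.0272 0.012 ]
scene pad_top 0.73 [ 0.5497 -0.3153  0.0039]
scene carriage_floor 0.7 [0.4742 0.3252 0.0094]
scene spray_can 0.69 [ 0.7046  0.1643 -0.0011]
scene oil_bottle 0.75 [ 0.7516 -0.1305 -0.0033]
[[-0.329, 0.795, -0.51, 1.091], [0.944, 0.282, -0.17, 0.184], [0.009, -0.537, -0.843, 0.906], [0.0, 0.0, 0.0, 1.0]] 363.8847872640909
top head_center 0.82 [0.4962 0.0252 0.0556]
top button_top 0.46 [0.4753 0.0154 0.131 ]
top dock_floor 0.7 [0.4904 0.0266 0.0062]
top pad_top 0.67 [ 0.5496 -0.3182  0.0071]
top carriage_floor 0.75 [0.478  0.3263 0.011 ]
top spray_can 0.61 [ 0.7026  0.1628 -0.0042]
top oil_bottle 0.94 [ 0.7494 -0.1358 -0.004 ]
[[0.011, -0.984, 0.177, 0.405], [-1.0, -0.01, 0.009, -0.017], [-0.007, -0.177, -0.984, 1.258], [0.0, 0.0, 0.0, 1.0]] 423.824210257886
[[-5.16233264e-04 -9.47099918e-01 -3.20938436e-01  8.19604590e-02]
 [ 9.99999866e-01 -4.99085798e-04 -1.35692928e-04 -2.48937365e-04]
 [-3.16610545e-05 -3.20938463e-01  9.47100049e-01 -1.52695401e-01]
 [ 0.00000000e+00  0.00000000e+00  0.00000000e+00  1.00000000e+00]]
```

View pics/top0.png

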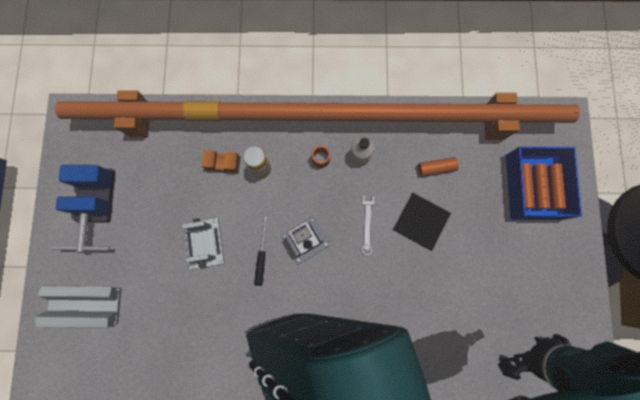

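View pics/scene0.png

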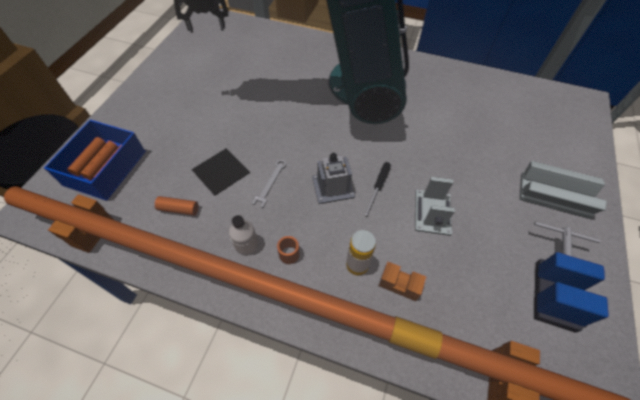

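The top view shows the head in its dock at about pixel (305,240), the pad at (421,221) and the carriage at (205,243) with its cheeks up and down in the image. The can is at (256,158) and the bottle at (363,148). The scene view agrees with this. The networks put the head at about (0.493, 0.027) with its x at about 31°. I'm moving the wrist camera over the head.

```bash
python3 -m jog '0.0455 -0.0331 -0.003 0 1;0.0455 -0.0331 -0.003 0 1;0.0455 -0.0331 -0.003 0 1;0.0455 -0.0331 -0.003 0 1;0.0455 -0.0331 -0.003 0 1'
python3 -m jog '0.0455 -0.0331 -0.003 0 1;0.0455 -0.0331 -0.003 0 1;0.0455 -0.0331 -0.003 0 1;0.0455 -0.0331 -0.003 0 1;0.0455 -0.0331 -0.003 0 1'
python3 -m jog '0 0 0 -10.5 1;0 0 0 -10.5 1;0 0 0 -10.5 1;0 0 0 -10.5 1;0 0 0 -10.5 1'
python3 -m jog '0 0 0 -10.5 1;0 0 0 -10.5 1;0 0 0 -10.5 1;0 0 0 -10.5 1;0 0 0 0 1'
python3 - <<'E'
from h import *
st()
M,im=snap('wrist','w1'); marks('wrist',M,['head_center','button_top','dock_floor','face5'])
for p in [(.493,.027,.106),(.475,.016,.132)]: print(proj('wrist',M,p))
for r in eyes.outline_of('wrist','head_center')[:1]:
    m=r['mask'].astype(np.uint8); print(r['conf'],m.sum(),cv2.boundingRect(m))
E
```

```text
t: 1.52
position: [0.3635, -0.2204, 0.2388]
tool_rot: [3.059, 0.712, 0.001]
wrist_force: [0.9, -0.9, 0.6]
opening: 0.085
finger_force: 0.0
t: 2.15
position: [0.4945, 0.029, 0.2538]
tool_rot: [3.059, 0.713, 0.001]
wrist_force: [0.2, -1.1, -0.1]
opening: 0.0853
finger_force: 0.0
t: 2.78
position: [0.4939, 0.0271, 0.2536]
tool_rot: [2.423, 2.0, 0.0]
wrist_force: [0.6, -0.1, -0.4]
opening: 0.0853
finger_force: 0.0
t: 3.4
position: [0.4939, 0.0271, 0.2536]
tool_rot: [1.555, 2.73, -0.0]
wrist_force: [0.0, -0.1, 0.1]
opening: 0.0853
finger_force: 0.0
t 3.4 p [0.4939 0.0271 0.2536] x [-0.51  0.86 -0.  ] y [ 0.86  0.51 -0.  ] z [ 0. -0. -1.] F [ 0.  -0.1  0.1] op 0.0853 ff 0.0 q [-0.11  0.2  -0.05  1.32 -0.    0.93]
wrist button_top 0.76 [0.4743 0.0195 0.1336]
wrist dock_floor 0.22 [ 0.5523 -0.3153  0.0053]
[314.0009045  178.24663583]
[290.50721949 186.20417459]
0.97 4528 (277, 141, 75, 65)
```

View pics/w1.png

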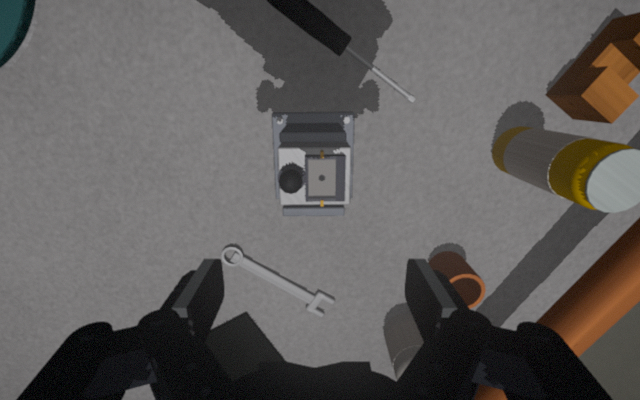

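```bash
python3 - <<'E'
from h import *
im=cv2.imread('pics/w1.png')[100:225,250:375]
cv2.imwrite('pics/w1c.png',cv2.resize(im,(600,600),interpolation=cv2.INTER_CUBIC))
M=T('wrist')
# expected corners for head at TCP, x along tool y
s=telemetry.get_state();Rm=R.from_rotvec(s['tool_rot']).as_matrix()
c=np.array([*s['position'][:2],.106])
for a,b in [(-35,-29),(35,-29),(35,29),(-35,29)]: print((proj('wrist',M,c+Rm[:,1]*a/1e3+Rm[:,0]*b/1e3)-[250,100])*4.8)
E
```

```text
[144.01129506 511.20775131]
[478.10453557 511.17243183]
[488.4505476  235.57957999]
[133.81025284 235.69338535]
```

View pics/w1c.png

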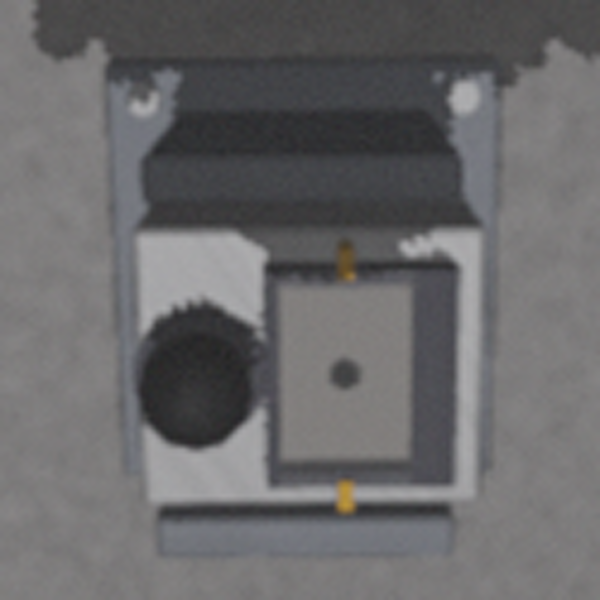

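The crop shows one pip on the drum (face centred at (345,372) in the crop), and the head is square to the tool to within about 0.5° and 1.5 mm. I'm descending and gripping the x sides.

```bash
python3 -m jog '0.0012 -0.0003 0.045 0 1;0 0 0.045 0 1;0 0 0.04 0 1;0 0 0.025 0 1;0 0 0.01 0 1'
python3 -m jog '0 0 0 0 1;0 0 0 0 0;0 0 0 0 0;0 0 0 0 0;0 0 0 0 0'
python3 -m jog '0 0 0 0 0;0 0 0 0 0;0 0 0 0 0'
python3 -c "
from h import *
st()"
```

```text
t: 4.32
position: [0.4924, 0.028, 0.0875]
tool_rot: [-1.554, -2.729, 0.001]
wrist_force: [-0.8, -0.3, 1.0]
opening: 0.0849
finger_force: 0.0
t: 4.95
position: [0.4937, 0.0278, 0.0906]
tool_rot: [1.552, 2.728, 0.001]
wrist_force: [-6.1, 0.4, 21.1]
opening: 0.0653
finger_force: 60.7
t: 5.32
position: [0.4937, 0.0278, 0.0906]
tool_rot: [1.552, 2.728, 0.001]
wrist_force: [-7.1, -0.4, 20.9]
opening: 0.0652
finger_force: 60.7
t 5.33 p [0.4937 0.0278 0.0906] x [-0.511  0.86  -0.002] y [0.86  0.511 0.002] z [ 0.003 -0.001 -1.   ] F [-7.1 -0.4 20.9] op 0.0652 ff 60.659971833229065 q [-0.11  0.29 -0.39  0.89 -0.    0.93]
```

```bash
python3 - <<'E'
from h import *
snap('wrist','w2')
E
```

```text
(no output)
```

View pics/w2.png

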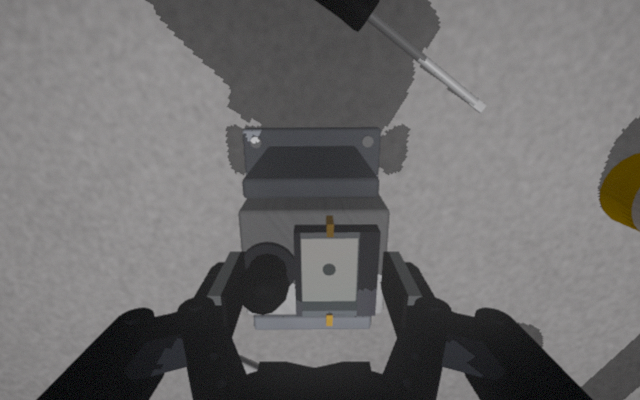

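The fingers lie along both x sides of the housing, well off the button, and the drum shows one pip at (330,270). I'm lifting.

```bash
python3 -m jog '0 0 -0.01 0 0;0 0 -0.025 0 0;0 0 -0.035 0 0;0 0 -0.035 0 0;0 0 -0.02 0 0'
python3 -m jog '0 0 0 0 0;0 0 0 0 0'
python3 - <<'E'
from h import *
s=st()
for c in ['top','scene']:
    M,_=snap(c,'l_'+c); marks(c,M,['head_center','button_top','pad_top'])
M,_=snap('wrist','l_w'); marks('wrist',M,['pad_top','button_top','head_center'])
Rm=R.from_rotvec(s['tool_rot']).as_matrix()
print('to pad in tool', Rm.T@(np.array([.5497,-.3165,s['position'][2]])-s['position']))
E
```

```text
t: 6.0
position: [0.4933, 0.0279, 0.2158]
tool_rot: [1.553, 2.729, 0.001]
wrist_force: [0.3, -0.0, -6.1]
opening: 0.0585
finger_force: 68.5
t: 6.25
position: [0.4926, 0.028, 0.2128]
tool_rot: [-1.553, -2.73, 0.001]
wrist_force: [0.7, 0.6, -6.3]
opening: 0.0584
finger_force: 68.5
t 6.25 p [0.4926 0.028  0.2128] x [-0.511  0.86   0.001] y [ 0.86   0.511 -0.001] z [-0.001  0.    -1.   ] F [ 0.7  0.6 -6.3] op 0.0584 ff 68.47866874944884 q [-0.11  0.21 -0.15  1.21  0.    0.93]
top pad_top 0.77 [ 0.5535 -0.3166  0.0029]
scene head_center 0.75 [0.4888 0.0307 0.1778]
scene button_top 0.49 [0.4774 0.0197 0.2517]
wrist button_top 0.67 [0.4771 0.0214 0.2493]
to pad in tool [-3.25311152e-01 -1.26934293e-01 -1.09695324e-04]
```

View pics/l_w.png

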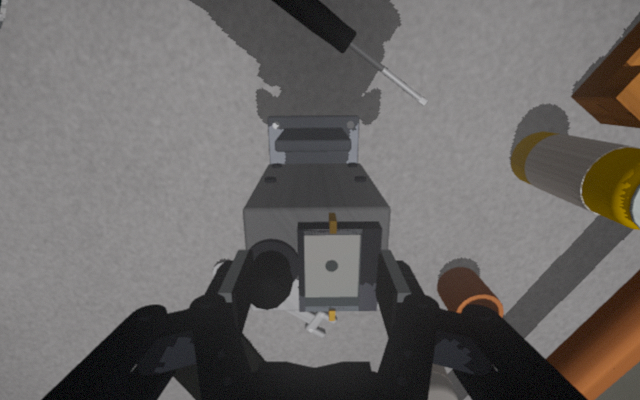

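```bash
python3 - <<'E'
from h import *
s=telemetry.get_state();M=T('wrist');Rm=R.from_rotvec(s['tool_rot']).as_matrix()
for z in (-.011,-.015): # top relative TCP (tool z)
  for dz in (0,.096):
    print(z,dz,[proj('wrist',M,np.array(s['position'])+Rm@np.array([x,y,z+dz])).round(0) for x,y in[(.029,-.035),(.029,.035),(-.029,.035)]])
E
```

```text
-0.011 0 [array([242., 208.]), array([389., 208.]), array([381., 310.])]
-0.011 0.096 [array([269., 164.]), array([361., 164.]), array([358., 233.])]
-0.015 0 [array([240., 211.]), array([391., 211.]), array([382., 315.])]
-0.015 0.096 [array([268., 165.]), array([362., 165.]), array([358., 235.])]
```

The head hangs upright: its top edge at row 208 and bottom edge at row 164 match the upright prediction, with the top 11 mm above the TCP. I'm carrying it to the pad.

```bash
python3 -m jog '-0.015 -0.006 0 0 0;-0.03 -0.012 0 0 0;-0.04 -0.0155 0 0 0;-0.04 -0.0155 0 0 0;-0.04 -0.0155 0 0 0'
python3 -m jog '-0.04 -0.0155 0 0 0;-0.04 -0.0155 0 0 0;-0.04 -0.0155 0 0 0;-0.03 -0.012 0 0 0;-0.011 -0.0045 0 0 0'
python3 -m jog '0 0 0 0 0;0 0 0.03 0 0;0 0 0.03 0 0;0 0 0.03 0 0;0 0 0.015 0 0'
python3 - <<'E'
from h import *
s=st()
for c in ['top','scene']:
    M,_=snap(c,'p_'+c); marks(c,M,['head_center','button_top','pad_top'])
M,_=snap('wrist','p_w'); marks('wrist',M,['pad_top','button_top','head_center'])
E
```

```text
t: 7.48
position: [0.5219, -0.1492, 0.2136]
tool_rot: [1.554, 2.73, -0.0]
wrist_force: [0.5, 0.4, -6.2]
opening: 0.0586
finger_force: 69.0
t: 8.1
position: [0.5496, -0.3201, 0.2129]
tool_rot: [-1.556, -2.729, 0.0]
wrist_force: [-0.6, -0.1, -6.4]
opening: 0.0584
finger_force: 69.3
t: 8.72
position: [0.5494, -0.3161, 0.1075]
tool_rot: [-1.551, -2.73, -0.001]
wrist_force: [0.7, 0.4, -6.6]
opening: 0.0585
finger_force: 69.8
t 8.72 p [ 0.5494 -0.3161  0.1075] x [-0.512  0.859  0.002] y [ 0.859  0.512 -0.001] z [-0.001  0.001 -1.   ] F [ 0.7  0.4 -6.6] op 0.0585 ff 69.80057895532809 q [-0.65  0.5   0.01  1.08  0.    0.38]
top head_center 0.58 [0.4787 0.3241 0.0126]
top pad_top 0.84 [ 0.5519 -0.3193  0.0047]
scene pad_top 0.95 [ 0.5521 -0.3169  0.0067]
wrist button_top 0.61 [ 0.536  -0.3284  0.1486]
```

```bash
for i in 1; do python3 -m jog '0 0 0.01 0 0;0 0 0.003 0 0;0 0 0 0 0'; python3 -m jog '0 0 0.002 0 0;0 0 0 0 0'; python3 -m jog '0 0 0.002 0 0;0 0 0 0 0'; done | grep -E 'position|wrist|opening'
```

```text
position: [0.5498, -0.3173, 0.0951]
wrist_force: [-0.1, -0.3, -8.0]
opening: 0.0583
position: [0.55, -0.3174, 0.0935]
wrist_force: [0.6, -0.3, -7.1]
opening: 0.0586
position: [0.5499, -0.3174, 0.0914]
wrist_force: [-0.5, -0.1, -5.3]
opening: 0.0585
```

```bash
(python3 -m jog '0 0 0.001 0 0;0 0 0 0 0'; python3 -m jog '0 0 0.001 0 0;0 0 0 0 0') | grep -E 'position|wrist|opening'
```

```text
position: [0.55, -0.3174, 0.0905]
wrist_force: [-0.2, 0.1, -6.4]
opening: 0.0586
position: [0.5501, -0.3176, 0.0903]
wrist_force: [-3.6, 0.4, 5.0]
opening: 0.0584
```

Contact with the pad is felt at TCP z = 0.090, as predicted. I'm releasing and rising.

```bash
(python3 -m jog '0 0 0 0 1;0 0 0 0 1;0 0 0 0 1;0 0 0 0 1'; python3 -m jog '0 0 -0.01 0 1;0 0 -0.03 0 1;0 0 -0.04 0 1;0 0 -0.04 0 1;0 0 -0.03 0 1';python3 -m jog '0 0 0 0 1;0 0 0 0 0')| grep -E 'position|wrist|opening'
python3 - <<'E'
from h import *
s=st()
for c in ['top','scene']:
    M,_=snap(c,'q_'+c); marks(c,M,['head_center','button_top','pad_top'])
M,im=snap('wrist','q_w'); marks('wrist',M,['pad_top','button_top','head_center'])
Rm=R.from_rotvec(s['tool_rot']).as_matrix()
c=np.array([.5501,-.3176,.102])
print([(proj('wrist',M,c+Rm[:,1]*a/1e3+Rm[:,0]*b/1e3)-[250,100]).round(1)*4.8 for a,b in [(-35,29),(35,29),(35,-29),(-35,-29)]], (proj('wrist',M,c+Rm[:,1]*-.022+[0,0,.026])-[250,100])*4.8)
cv2.imwrite('pics/q_c.png',cv2.resize(cv2.cvtColor(im,cv2.COLOR_RGB2BGR)[100:225,250:375],(600,600),interpolation=cv2.INTER_CUBIC))
E
```

```text
position: [0.5501, -0.3174, 0.0896]
wrist_force: [0.6, -0.3, -0.4]
opening: 0.0851
position: [0.5501, -0.3175, 0.2422]
wrist_force: [-0.0, 0.4, 0.0]
opening: 0.0853
position: [0.5499, -0.3173, 0.2393]
wrist_force: [0.3, 0.0, -0.0]
opening: 0.0698
t 12.07 p [ 0.5499 -0.3173  0.2393] x [-0.511  0.86   0.   ] y [ 0.86   0.511 -0.   ] z [-0.  0. -1.] F [ 0.3  0.  -0. ] op 0.0698 ff 0.0 q [-0.65  0.46  0.3   1.41  0.    0.38]
top head_center 0.76 [ 0.5553 -0.3197  0.0536]
top pad_top 0.8 [ 0.5541 -0.3161  0.0058]
scene head_center 0.58 [ 0.547  -0.3157  0.0553]
scene button_top 0.39 [ 0.5323 -0.329   0.1279]
scene pad_top 0.85 [ 0.552  -0.316   0.0061]
wrist button_top 0.96 [ 0.5362 -0.3258  0.1267]
[array([128.16, 247.2 ]), array([494.88, 247.2 ]), array([483.84, 530.4 ]), array([139.2, 530.4])] [190.10523241 432.7143178 ]
```

View pics/q_c.png

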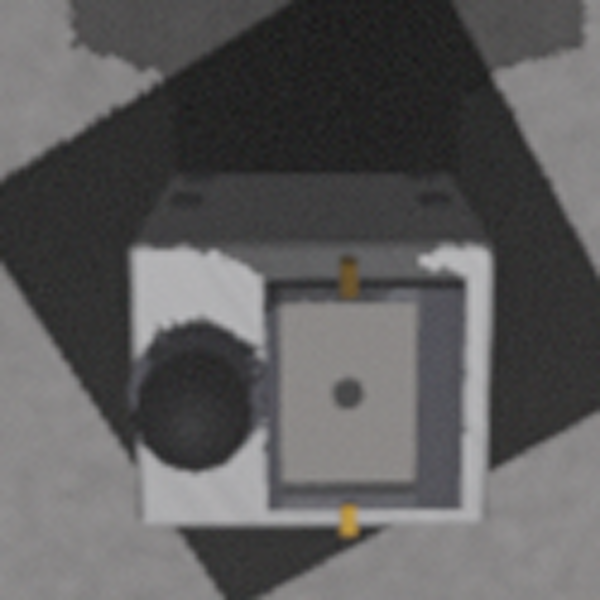

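The head stands on the pad with one pip showing, on the predicted corners to within about 1 mm. The button is at tool y = -22 mm. I'm moving the closed fingers over it and pressing gently once while watching force.

```bash
(python3 -m jog '0 -0.0225 0 0 0;0 0 0.03 0 0;0 0 0.03 0 0;0 0 0.025 0 0;0 0 0 0 0'; python3 -m jog '0 0 0.005 0 0;0 0 0 0 0';python3 -m jog '0 0 0.003 0 0;0 0 0 0 0';python3 -m jog '0 0 0.004 0 0;0 0 0 0 0')| grep -E 'position|wrist|opening'
python3 - <<'E'
from h import *
st(); M,im=snap('wrist','b_w')
E
```

```text
position: [0.5292, -0.3288, 0.1534]
wrist_force: [0.2, 0.2, -0.4]
opening: -0.0004
position: [0.5308, -0.3293, 0.1502]
wrist_force: [1.2, 1.1, 0.1]
opening: 0.0002
position: [0.5307, -0.3289, 0.1466]
wrist_force: [-0.1, -0.1, 0.5]
opening: 0.0001
position: [0.5305, -0.3288, 0.1422]
wrist_force: [-0.3, 0.5, -0.5]
opening: -0.0
t 14.05 p [ 0.5305 -0.3288  0.1422] x [-0.511  0.86   0.001] y [ 0.86   0.511 -0.   ] z [-0.  0. -1.] F [-0.3  0.5 -0.5] op -0.0 ff 0.0 q [-0.69  0.47  0.04  1.15  0.    0.35]
```

```bash
(python3 -m jog '0 0 0.003 0 0;0 0 0 0 0'; python3 -m jog '0 0 0.003 0 0;0 0 0 0 0';python3 -m jog '0 0 0.003 0 0;0 0 0 0 0')| grep -E 'position|wrist'
```

```text
position: [0.5305, -0.3288, 0.1393]
wrist_force: [0.5, 0.1, 0.2]
position: [0.5306, -0.3289, 0.1363]
wrist_force: [0.1, 0.1, 0.0]
position: [0.5306, -0.3289, 0.1333]
wrist_force: [0.4, -0.3, -0.4]
```

View pics/b_w.png

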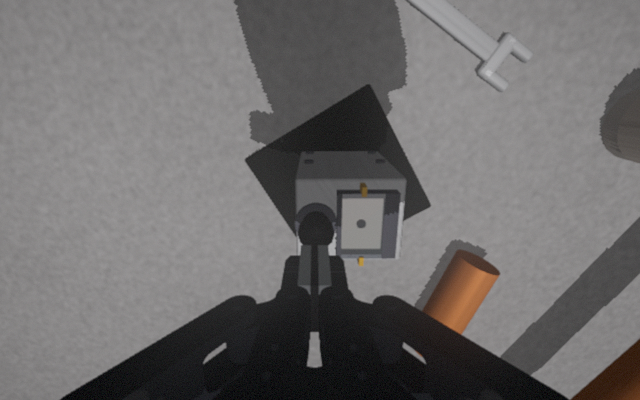

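```bash
python3 - <<'E'
from h import *
s=telemetry.get_state();Rm=R.from_rotvec(s['tool_rot']).as_matrix()
M,im=snap('wrist','b2_w'); p=np.array(s['position'])
for x in(-.011,0,.011): print(x,proj('wrist',M,p+Rm@[x,0,.017]),proj('wrist',M,p+Rm@[x,0,.007]))
for r in eyes.look_for('wrist','button_top')[:1]: print('look tool',r['conf'],Rm.T@((M@np.r_[r['xyz'],1])[:3]-p))
for r in eyes.mark_of('wrist','button_top')[:1]: print('mark tool',r['conf'],Rm.T@((M@np.r_[r['xyz'],1])[:3]-p))
for c in ['scene','top']:
    M,_=snap(c,'b2_'+c); 
    for r in eyes.mark_of(c,'button_top')[:1]: print(c,r['conf'],Rm.T@((M@np.r_[r['xyz'],1])[:3]-p))
im=cv2.imread('pics/b2_w.png')[150:290,250:430]
cv2.imwrite('pics/b2c.png',cv2.resize(im,(720,560),interpolation=cv2.INTER_CUBIC))
E
```

```text
-0.011 [315.05977195 254.3168187 ] [315.09353929 262.94022388]
0 [315.06910101 237.67246342] [315.10403411 245.5793098 ]
0.011 [315.07878744 220.39049715] [315.11495283 227.51716622]
look tool 0.75 [8.08062820e-03 1.34122297e-05 8.73984294e-03]
mark tool 0.72 [0.00224543 0.0050154  0.0041376 ]
scene 0.59 [0.00166777 0.00020324 0.0049723 ]
top 0.45 [-0.00103185 -0.0004932   0.00548084]
```

View pics/b2c.png

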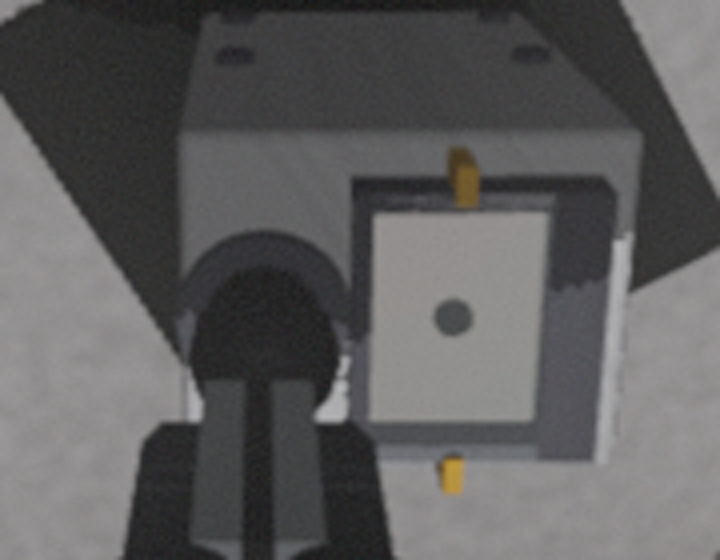

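The crop shows the closed tips at crop (260,380), overlapping the near half of the dome, whose centre is at (262,340). No force is felt, so they seem to be still above it. I'm feeling further down in small steps.

```bash
(python3 -m jog '0 0 0.002 0 0;0 0 0 0 0'; python3 -m jog '0 0 0.002 0 0;0 0 0 0 0';python3 -m jog '0 0 0.002 0 0;0 0 0 0 0';python3 -m jog '0 0 0.002 0 0;0 0 0 0 0')| grep -E 'position|wrist'; python3 -c "
from h import *
s=telemetry.get_state();Rm=R.from_rotvec(s['tool_rot']).as_matrix()
snap('top');
for r in eyes.mark_of('top','button_top')[:2]: print(r['conf'],(T('top')@np.r_[r['xyz'],1])[:3])
M,im=snap('scene')
for r in eyes.mark_of('scene','button_top')[:2]: print(r['conf'],(M@np.r_[r['xyz'],1])[:3])
cv2.imwrite('pics/b3.png',cv2.resize(im[130:230,160:290,::-1],(780,600),interpolation=cv2.INTER_CUBIC))
p=np.array(s['position'])
for x in(-.011,.011):print(proj('scene',M,p+Rm@[x,0,.017]),proj('scene',M,p+Rm@[x,0,0]))"
```

```text
position: [0.5306, -0.3289, 0.1314]
wrist_force: [-0.1, 0.7, -1.0]
position: [0.5306, -0.3289, 0.1294]
wrist_force: [0.4, 0.7, -0.1]
position: [0.5306, -0.3289, 0.1274]
wrist_force: [0.6, -0.7, 0.1]
position: [0.5306, -0.3289, 0.1254]
wrist_force: [-0.0, 0.4, 0.3]
0.61 [ 0.53252109 -0.32809313  0.1304253 ]
0.42 [ 0.53069535 -0.32938043  0.1295798 ]
[208.13702276 142.78574973] [206.64756678 138.7850946 ]
[215.89432905 141.66527306] [214.51621321 137.65881848]
```

```bash
(python3 -m jog '0 0 0.002 0 0;0 0 0 0 0'; python3 -m jog '0 0 0.002 0 0;0 0 0 0 0';python3 -m jog '0 0 0.002 0 0;0 0 0 0 0')| grep -E 'position|wrist'; python3 -c "
from h import *
M,im=snap('wrist','b4');
a=cv2.imread('pics/b2_w.png').astype(int);b=cv2.imread('pics/b4.png').astype(int)
for c in (306,324):
  print(c,[int(v) for v in a[205:290:3,c].mean(1)]);print(c,[int(v) for v in b[205:290:3,c].mean(1)])
m=eyes.outline_of('wrist','button_top')
for r in m[:2]: print(r['conf'],cv2.boundingRect(r['mask'].astype(np.uint8)),r['mask'].sum())
m=eyes.outline_of('wrist','head_center')
for r in m[:2]: print(r['conf'],cv2.boundingRect(r['mask'].astype(np.uint8)),r['mask'].sum())
marks('wrist',M,['button_top','head_center','face5'])
"
```

```text
position: [0.5306, -0.3289, 0.1234]
wrist_force: [-0.2, 0.1, -1.1]
position: [0.5306, -0.3289, 0.1214]
wrist_force: [0.1, -0.0, -0.2]
position: [0.5308, -0.329, 0.1196]
wrist_force: [0.0, 0.2, 2.6]
306 [98, 98, 49, 52, 53, 44, 40, 42, 39, 40, 36, 37, 35, 45, 69, 68, 68, 69, 66, 69, 69, 65, 67, 68, 63, 65, 67, 94, 68]
306 [100, 101, 99, 101, 79, 57, 54, 52, 39, 37, 32, 36, 37, 41, 67, 70, 72, 69, 69, 65, 65, 68, 69, 67, 66, 69, 64, 97, 73]
324 [99, 94, 52, 55, 52, 40, 39, 35, 37, 36, 36, 39, 38, 43, 68, 69, 68, 66, 68, 66, 67, 69, 65, 66, 65, 65, 66, 94, 33]
324 [99, 98, 102, 101, 64, 54, 52, 54, 35, 39, 39, 36, 35, 44, 68, 72, 67, 68, 70, 67, 69, 72, 69, 68, 68, 66, 65, 98, 36]
0.81 (296, 225, 41, 30) 700
0.34 (624, 106, 16, 55) 597
wrist button_top 0.66 [ 0.5302 -0.3258  0.1245]
```

```bash
(python3 -m jog '0 0 0.001 0 0;0 0 0 0 0'; python3 -m jog '0 0 0.001 0 0;0 0 0 0 0';python3 -m jog '0 0 0.001 0 0;0 0 0 0 0')| grep -E 'position|wrist'
```

```text
position: [0.5307, -0.329, 0.1187]
wrist_force: [-0.3, 1.0, 3.9]
position: [0.5307, -0.329, 0.1179]
wrist_force: [-0.1, -0.2, 6.7]
position: [0.5308, -0.329, 0.1169]
wrist_force: [-0.7, 0.4, 7.2]
```

The position follows with about 2 N/mm, so this is the button. First contact was at TCP z ≈ 0.1207, and the tips stand farther back than stated. I'm completing the stroke.

```bash
(python3 -m jog '0 0 0.004 0 0;0 0 0 0 0'; python3 -m jog '0 0 0.003 0 0;0 0 0 0 0';python3 -m jog '0 0 0.002 0 0;0 0 0 0 0';python3 -m jog '0 0 0.002 0 0;0 0 0 0 0';python3 -m jog '0 0 0.0015 0 0;0 0 0 0 0')| grep -E 'position|wrist'
```

```text
position: [0.5307, -0.329, 0.1125]
wrist_force: [0.1, -0.0, 3.0]
position: [0.5307, -0.329, 0.1094]
wrist_force: [-0.2, -0.1, 3.8]
position: [0.5307, -0.329, 0.1075]
wrist_force: [0.1, -0.1, 3.9]
position: [0.5307, -0.329, 0.1057]
wrist_force: [-0.3, -0.2, 7.1]
position: [0.5308, -0.3291, 0.1051]
wrist_force: [-3.1, 1.9, 17.7]
```

```bash
python3 -m jog '0 0 -0.01 0 0;0 0 -0.015 0 0;0 0 -0.02 0 0;0 0 0 0 0;0 0 0 0 0' | grep -E 'position|wrist'
cat >> h.py <<'E'
def pips(hc,hx,name=None):
    "hc: head centre world, hx: unit head x; rectify the drum face and count dark blobs"
    M,im=snap('wrist',name); hy=np.cross([0,0,1],hx)
    c=np.array(hc)+np.array(hx)*.007+[0,0,.0505]
    src=np.float32([proj('wrist',M,c+hx*a+hy*b) for a,b in [(-.0125,-.017),(.0125,-.017),(.0125,.017),(-.0125,.017)]])
    w=cv2.warpPerspective(im,cv2.getPerspectiveTransform(src,np.float32([[0,0],[250,0],[250,340],[0,340]])),(250,340))
    g=cv2.GaussianBlur(cv2.cvtColor(w,cv2.COLOR_RGB2GRAY),(0,0),4)
    b=(g<0.75*np.median(g)).astype(np.uint8)
    n,_,stt,cen=cv2.connectedComponentsWithStats(b)
    print('median',np.median(g)); print([(int(stt[i,4]),cen[i].round(0).tolist()) for i in range(1,n)])
    cv2.imwrite('pics/face.png',w[:,:,::-1])
E
python3 - <<'E'
from h import *
s=st(); y=R.from_rotvec(s['tool_rot']).as_matrix()[:,1]
pips([.5501,-.3174,.054],y,'f1')
E
```

```text
position: [0.5304, -0.3287, 0.1485]
wrist_force: [-0.5, -0.3, 0.0]
t 20.07 p [ 0.5304 -0.3287  0.1485] x [-0.511  0.86   0.001] y [ 0.86   0.511 -0.   ] z [-0.001  0.001 -1.   ] F [-0.5 -0.3  0. ] op -0.0001 ff 0.0 q [-0.69  0.46  0.06  1.17 -0.    0.35]
median 142.0
[(2836, [45.0, 63.0]), (2788, [206.0, 287.0])]
```

Two pips now. Three more full strokes, counting after each.

```bash
(python3 -m jog '0 0 0.022 0 0;0 0 0.012 0 0;0 0 0.007 0 0;0 0 0.004 0 0;0 0 0 0 0'; python3 -m jog '0 0 -0.01 0 0;0 0 -0.015 0 0;0 0 -0.02 0 0;0 0 0 0 0;0 0 0 0 0')| grep -E 'position|wrist'
python3 - <<'E'
from h import *
s=st(); y=R.from_rotvec(s['tool_rot']).as_matrix()[:,1]
pips([.5501,-.3174,.054],y,'f2')
E
```

```text
position: [0.5306, -0.3291, 0.1052]
wrist_force: [-4.9, 2.3, 16.3]
position: [0.5306, -0.3289, 0.1487]
wrist_force: [-0.1, 0.2, -0.7]
t 21.38 p [ 0.5306 -0.3289  0.1487] x [-0.511  0.86   0.   ] y [ 0.86   0.511 -0.   ] z [-0.  0. -1.] F [-0.1  0.2 -0.7] op 0.0002 ff 0.0 q [-0.69  0.46  0.06  1.17  0.    0.35]
median 141.0
[(2822, [45.0, 63.0]), (2794, [125.0, 174.0]), (2738, [206.0, 286.0])]
```

```bash
(python3 -m jog '0 0 0.022 0 0;0 0 0.012 0 0;0 0 0.007 0 0;0 0 0.004 0 0;0 0 0 0 0'; python3 -m jog '0 0 -0.01 0 0;0 0 -0.015 0 0;0 0 -0.02 0 0;0 0 0 0 0;0 0 0 0 0')| grep -E 'position|wrist'
python3 - <<'E'
from h import *
s=st(); y=R.from_rotvec(s['tool_rot']).as_matrix()[:,1]
pips([.5501,-.3174,.054],y,'f3')
E
```

```text
position: [0.5306, -0.329, 0.1052]
wrist_force: [-5.6, 2.9, 14.6]
position: [0.5306, -0.3288, 0.1487]
wrist_force: [0.0, 0.1, -0.7]
t 22.68 p [ 0.5306 -0.3288  0.1487] x [-0.511  0.86   0.   ] y [ 0.86   0.511 -0.   ] z [-0.  0. -1.] F [ 0.   0.1 -0.7] op 0.0001 ff 0.0 q [-0.69  0.46  0.06  1.17  0.    0.35]
median 141.0
[(2817, [45.0, 63.0]), (2750, [207.0, 63.0]), (2816, [44.0, 286.0]), (2771, [206.0, 286.0])]
```

```bash
(python3 -m jog '0 0 0.022 0 0;0 0 0.012 0 0;0 0 0.007 0 0;0 0 0.004 0 0;0 0 0 0 0'; python3 -m jog '0 0 -0.01 0 0;0 0 -0.015 0 0;0 0 -0.02 0 0;0 0 0 0 0;0 0 0 0 0';python3 -m jog '0 0 -0.05 0 0;0 0.0225 -0.05 0 0;0 0 0 0 1;0 0 0 0 1')| grep -E 'position|wrist'
python3 - <<'E'
from h import *
s=st(); y=R.from_rotvec(s['tool_rot']).as_matrix()[:,1]
pips([.5501,-.3174,.054],y,'f4')
E
```

```text
position: [0.5306, -0.3291, 0.1052]
wrist_force: [-4.9, 3.3, 14.2]
position: [0.5306, -0.3288, 0.1487]
wrist_force: [-1.0, -0.3, 0.3]
position: [0.5497, -0.3173, 0.2478]
wrist_force: [-0.9, 1.2, 0.1]
t 24.48 p [ 0.5497 -0.3173  0.2478] x [-0.511  0.859  0.001] y [ 0.859  0.511 -0.001] z [-0.001  0.001 -1.   ] F [-0.9  1.2  0.1] op 0.0358 ff 0.0 q [-0.65  0.46  0.32  1.43 -0.    0.38]
median 135.0
[(2444, [40.0, 68.0]), (2476, [201.0, 69.0]), (2486, [121.0, 180.0]), (2467, [39.0, 290.0]), (2480, [200.0, 291.0])]
```

Five pips are up (blobs at all four corners plus the centre). The fingertips seem shorter than stated, so before regrasping I'll check the body clearance numerically and spin a quarter turn.

```bash
(python3 -m jog '0 0 0 -10 1;0 0 0 -10 1;0 0 0 -10 1;0 0 0 -10 1;0 0 0 -10 1'; python3 -m jog '0 0 0 -10 1;0 0 0 -10 1;0 0 0 -10 1;0 0 0 -10 1;0 0 0 0 1')| grep -E 'position|wrist'
python3 - <<'E'
from h import *
s=st();Rm=R.from_rotvec(s['tool_rot']).as_matrix();p=np.array(s['position'])
M,im=snap('wrist','g_w')
for z in (-.04,-.052,-.064,-.076,-.09): print(z,[proj('wrist',M,p+Rm@[x,y,z]).round(0).tolist() for x,y in[(.038,-.0425),(.0425,-.038),(.038,0)]])
print('tips, open:',[ (z,proj('wrist',M,p+Rm@[.011,.0425,z]).round(0).tolist(),proj('wrist',M,p+Rm@[.011,.057,z]).round(0).tolist()) for z in(.004,-.008,-.02)])
a=cv2.imread('pics/w1.png',0)
for c in (300,315,330): print(c,a[330:400:3,c].tolist())
print('row390',a[390,200:440:8].tolist()); 
for c in (205,212,218,420): print(c,a[235:300:3,c].tolist())
hx=-Rm[:,0]
pips([.5499,-.317,.054],hx)
c=np.array([.5499,-.317,.102]); hy=np.cross([0,0,1],hx)
src=np.float32([proj('wrist',M,c+hx*a_+hy*b) for a_,b in [(-.045,-.04),(.045,-.04),(.045,.04),(-.045,.04)]])
w=cv2.warpPerspective(im,cv2.getPerspectiveTransform(src,np.float32([[0,0],[450,0],[450,400],[0,400]])),(450,400))
g=cv2.cvtColor(w,cv2.COLOR_RGB2GRAY); cv2.imwrite('pics/rect.png',w[:,:,::-1])
print('x-profile',g[330:338].mean(0)[::8].astype(int).tolist()); print('y-profile',g[:,405:412].mean(1)[::8].astype(int).tolist(), g[:,70:80].mean(1)[::8].astype(int).tolist())
E
```

```text
position: [0.5492, -0.3173, 0.2475]
wrist_force: [0.1, 0.5, -0.5]
position: [0.5493, -0.3173, 0.2478]
wrist_force: [0.5, 0.2, 0.2]
t 25.77 p [ 0.5493 -0.3173  0.2478] x [-0.86  -0.51   0.001] y [-0.51   0.86   0.002] z [-0.002  0.001 -1.   ] F [0.5 0.2 0.2] op 0.0855 ff 0.0 q [-0.65  0.46  0.32  1.43 -0.   -1.19]
-0.04 [[202.0, 214.0], [212.0, 203.0], [313.0, 214.0]]
-0.052 [[190.0, 227.0], [202.0, 215.0], [313.0, 227.0]]
-0.064 [[176.0, 243.0], [188.0, 229.0], [313.0, 243.0]]
-0.076 [[157.0, 263.0], [172.0, 248.0], [313.0, 263.0]]
-0.09 [[129.0, 294.0], [145.0, 277.0], [313.0, 294.0]]
tips, open: [(0.004, [393.0, 230.0], [419.0, 230.0]), (-0.008, [398.0, 240.0], [427.0, 240.0]), (-0.02, [405.0, 252.0], [436.0, 252.0])]
300 [123, 122, 122, 122, 122, 121, 121, 119, 119, 121, 116, 119, 32, 32, 31, 31, 30, 28, 27, 27, 21, 20, 25, 13]
315 [123, 123, 122, 122, 125, 122, 126, 119, 120, 121, 121, 122, 120, 31, 28, 34, 25, 30, 24, 26, 19, 19, 24, 23]
330 [122, 121, 123, 122, 122, 116, 117, 120, 118, 120, 119, 111, 32, 30, 31, 33, 33, 23, 29, 26, 24, 17, 17, 23]
row390 [12, 11, 15, 15, 16, 4,
[... 647 characters left out ...]
 147, 167, 165, 165, 164, 165, 165, 164, 160, 163, 164, 163, 132, 107, 96, 98, 99, 98, 98, 98, 96, 98, 98, 99, 97, 73, 61, 87, 90, 98, 99, 97, 98, 109, 139, 152, 157, 154, 157, 160, 159, 159, 152, 136, 139, 140, 138, 135, 135, 137]
y-profile [141, 140, 138, 138, 137, 139, 138, 135, 136, 130, 76, 55, 55, 56, 54, 56, 54, 54, 54, 55, 54, 55, 53, 56, 64, 97, 123, 137, 138, 136, 139, 139, 136, 135, 137, 137, 139, 138, 138, 138, 139, 140, 139, 141, 138, 135, 136, 137, 138, 141] [49, 47, 46, 47, 48, 48, 45, 57, 146, 180, 179, 179, 178, 177, 174, 173, 171, 173, 169, 126, 83, 81, 73, 69, 62, 45, 42, 45, 49, 55, 58, 56, 80, 133, 158, 167, 167, 167, 167, 166, 165, 166, 164, 146, 62, 38, 38, 37, 37, 38]
```

Images agree that the whole gripper sits about 24 mm farther back than stated, so I can grip deeper safely. Head centre is within 1 mm of the tool axis. I'm descending to TCP z = 0.068 with the fingers on the y sides.

```bash
(python3 -m jog '0 0.0008 0.05 0 1;0 0 0.045 0 1;0 0 0.03 0 1;0 0 0.015 0 1;0 0 0 0 1'; python3 -m jog '0 0 0.012 0 1;0 0 0 0 1';python3 -m jog '0 0 0.012 0 1;0 0 0.008 0 1;0 0 0.007 0 1;0 0 0 0 1')| grep -E 'position|wrist'
```

```text
position: [0.5493, -0.3166, 0.1087]
wrist_force: [-0.3, -0.3, 0.5]
position: [0.5495, -0.3167, 0.0969]
wrist_force: [-0.3, -0.5, 0.0]
position: [0.5493, -0.3165, 0.0694]
wrist_force: [0.2, 0.4, 0.1]
```

```bash
(python3 -m jog '0 0 0 0 0.6;0 0 0 0 0;0 0 0 0 0;0 0 0 0 0;0 0 0 0 0';python3 -m jog '0 0 0 0 0;0 0 0 0 0')| grep -E 'position|wrist|opening|finger'; python3 -c "
from h import *
for c in ['scene','top']:
    M,_=snap(c,'k_'+c); marks(c,M,['head_center','carriage_floor'])
    for r in eyes.outline_of(c,'carriage_floor')[:1]: print(cv2.boundingRect(r['mask'].astype(np.uint8)))
"
```

```text
position: [0.5497, -0.3167, 0.0707]
wrist_force: [-1.7, 2.4, 5.9]
opening: 0.0567
finger_force: 65.4
position: [0.5497, -0.3167, 0.0707]
wrist_force: [-2.1, 2.1, 5.6]
opening: 0.0571
finger_force: 65.4
scene head_center 0.56 [ 0.5463 -0.3173  0.0563]
scene carriage_floor 0.84 [0.4752 0.3255 0.0097]
(415, 177, 40, 58)
top head_center 0.69 [ 0.5578 -0.3205  0.056 ]
top carriage_floor 0.74 [0.4793 0.3269 0.0098]
(182, 218, 43, 51)
```

```bash
(python3 -m jog '0 0 -0.01 0 0;0 0 -0.03 0 0;0 0 -0.045 0 0;0 0 -0.04 0 0;0 0 -0.01 0 0';python3 -m jog '0 0 0 0 0;-0.01 0.022 0 0 0;-0.018 0.04 0 0 0;-0.022 0.05 0 0 0;-0.022 0.05 0 0 0';python3 -m jog '-0.022 0.05 0 0 0;-0.022 0.05 0 0 0;-0.022 0.05 0 0 0;-0.022 0.05 0 0 0;-0.022 0.05 0 0 0'; python3 -m jog '-0.018 0.04 0 0 0;-0.01 0.022 0 0 0;0 0 0 8 0;0 0 0 8 0;0 0 0 8.5 0';python3 -m jog '0 0 0 0 0')| grep -E 'position|wrist|opening|finger'; python3 -c "
from h import *
st()
L=['carriage_floor','head_center','button_top']
M,im=snap('wrist','c_w'); marks('wrist',M,L)
for r in eyes.outline_of('wrist','carriage_floor')[:1]: print(cv2.boundingRect(r['mask'].astype(np.uint8)))
for c in ['scene','top']:
    M,_=snap(c); marks(c,M,L)
"
```

```text
position: [0.5503, -0.3173, 0.2074]
wrist_force: [0.7, -0.6, -6.8]
opening: 0.0568
finger_force: 66.8
position: [0.5274, -0.1389, 0.2029]
wrist_force: [1.1, -0.1, -6.1]
opening: 0.0566
finger_force: 66.8
position: [0.4942, 0.132, 0.2032]
wrist_force: [0.3, -0.6, -4.5]
opening: 0.0565
finger_force: 66.8
position: [0.4869, 0.1979, 0.203]
wrist_force: [0.1, -0.1, -5.9]
opening: 0.0564
finger_force: 67.1
position: [0.4871, 0.1978, 0.2034]
wrist_force: [-0.2, 0.0, -6.2]
opening: 0.0568
finger_force: 67.1
t 31.15 p [0.4871 0.1978 0.2034] x [-0.994 -0.109  0.003] y [-0.109  0.994 -0.   ] z [-0.003 -0.001 -1.   ] F [-0.2  0.  -6.2] op 0.0568 ff 67.09392428398132 q [ 0.23  0.27 -0.09  1.21  0.    0.12]
wrist carriage_floor 0.68 [0.476  0.3213 0.016 ]
wrist button_top 0.84 [0.4671 0.1961 0.2604]
(384, 107, 126, 151)
scene carriage_floor 0.73 [0.478  0.3276 0.0089]
scene head_center 0.92 [0.4867 0.2003 0.191 ]
scene button_top 0.52 [0.4674 0.1959 0.2633]
top carriage_floor 0.2 [0.4645 0.1955 0.2632]
top head_center 0.5 [0.49   0.1968 0.1846]
top button_top 0.56 [ 0.5518 -0.3158  0.0078]
```

View pics/c_w.png

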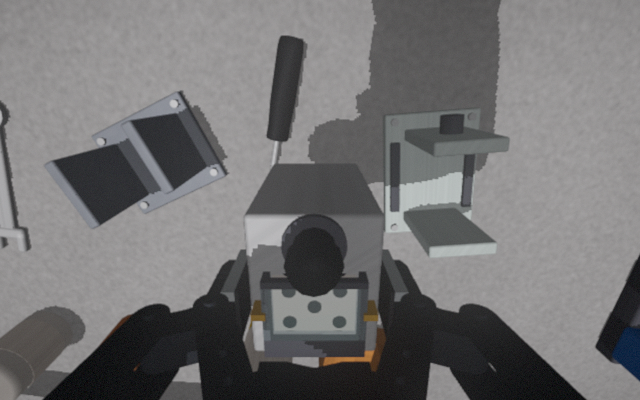

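The held head shows five pips, upright. The carriage is at right: plate corners (385,115), (479,109) and (388,233), screws (392,122), (472,115) and (394,227). I'm back-projecting those for its pose.

```bash
python3 - <<'E'
from h import *
s=telemetry.get_state(); M=T('wrist'); i=eyes.camera_info('wrist')
def bp(cam,M,u,v,z):
    i=eyes.camera_info(cam); d=M[:3,:3]@[(u-i['cx'])/i['fx'],(v-i['cy'])/i['fy'],1]; o=M[:3,3]; return (o+d*(z-o[2])/d[2])[:2]
P={k:bp('wrist',M,*k,.012) for k in [(385,115),(479,109),(388,233),(392,122),(472,115),(394,227),(395,143),(395,212),(468,153),(468,206)]}
for k,v in P.items(): print(k,v.round(4))
def yaw(a,b): d=P[a]-P[b]; return np.degrees(np.arctan2(d[1],d[0])),np.linalg.norm(d)
print('x dir',yaw((385,115),(388,233)),yaw((392,122),(394,227)),'y dir',yaw((385,115),(479,109)),yaw((392,122),(472,115)))
print('screw centre',(P[(472,115)]+P[(394,227)])/2)
# cheek tops (z .102): corners
for k in [(405,143),(501,138),(408,150),(508,150),(430,253),(495,252),(497,243)]: print('cheek',k,bp('wrist',M,*k,.102).round(4))
im=cv2.imread('pics/c_w.png'); g=cv2.GaussianBlur(cv2.cvtColor(im,cv2.COLOR_BGR2GRAY),(0,0),1)
for l in cv2.createLineSegmentDetector().detect(g)[0][:,0]:
    if l[[0,2]].min()>380 and l[[0,2]].max()<520 and l[[1,3]].min()>95 and l[[1,3]].max()<265 and np.hypot(l[2]-l[0],l[3]-l[1])>25: print(l.round(1))
a=cv2.imread('pics/top0.png')
M2=T('top'); g=cv2.GaussianBlur(cv2.cvtColor(a,cv2.COLOR_BGR2GRAY),(0,0),.7)
E
```

```text
(385, 115) [0.4227 0.2661]
(479, 109) [0.406 0.363]
(388, 233) [0.5569 0.2941]
(392, 122) [0.429  0.2748]
(472, 115) [0.4127 0.3573]
(394, 227) [0.5485 0.2997]
(395, 143) [0.4506 0.2821]
(395, 212) [0.5296 0.2973]
(468, 153) [0.4527 0.3637]
(468, 206) [0.5131 0.3798]
x dir (np.float64(-168.23361022872814), np.float64(0.1371633054094347)) (np.float64(-168.2158444923878), np.float64(0.12208658874225126)) y dir (np.float64(-80.22389687868514), np.float64(0.09829317002278576)) (np.float64(-78.86314822011066), np.float64(0.0840977715835546))
screw centre [0.48060676 0.3284897 ]
cheek (405, 143) [0.438  0.2659]
cheek (501, 138) [0.4258 0.3412]
cheek (408, 150) [0.4433 0.2694]
cheek (508, 150) [0.4345 0.3497]
cheek (430, 253) [0.5329 0.308 ]
cheek (495, 252) [0.5256 0.3659]
cheek (497, 243) [0.5167 0.365 ]
[459.8 204.4 463.5 154.5]
[399.6 144.4 398.8 209.4]
[389.6 209.4 389.4 144.4]
[403.2 209.7 442.  204.1]
[452.9 206.2 494.7 240.5]
[385.5 190.6 384.4 238.2]
[426.9 254.7 404.1 220.4]
[495.6 242.1 428.3 246.4]
[474.2 155.5 469.9 206.8]
[458.7 171.8 401.1 185.1]
[432.6 155.5 404.8 139.9]
[405.6 129.2 435.7 126.6]
[385.3 115.6 385.  181.9]
[431.8 257.2 494.4 252.9]
[501.8 137.6 435.7 142.3]
[448.1 110.7 386.9 115.5]
[478.1 108.6 450.6 109.6]
```

```bash
python3 - <<'E'
from h import *
M=T('wrist')
def bp(u,v,z):
    i=eyes.camera_info('wrist'); d=M[:3,:3]@[(u-i['cx'])/i['fx'],(v-i['cy'])/i['fy'],1]; o=M[:3,3]; return (o+d*(z-o[2])/d[2])[:2]
L={'near in':(428.3,246.4,495.6,242.1,.102),'near out':(431.8,257.2,494.4,252.9,.102),'far out':(435.7,142.3,501.8,137.6,.102),'far in':(432.6,155.5,508,150,.102),
'ledgeL out':(389.4,144.4,389.6,209.4,.018),'ledgeL in':(399.6,144.4,398.8,209.4,.018),'ledgeR in':(463.5,154.5,459.8,204.4,.018),'ledgeR out':(474.2,155.5,469.9,206.8,.018),'plateL':(385.3,115.6,384.6,230,.012)}
for f in (8,10,11,12):
    f_=np.radians(f);X=np.array([np.cos(f_),np.sin(f_)]);Y=np.array([-X[1],X[0]])
    print('yaw',f)
for k,(a,b,c,d,z) in L.items():
    p,q=bp(a,b,z),bp(c,d,z);v=q-p
    f_=np.radians(10.5);X=np.array([np.cos(f_),np.sin(f_)]);Y=np.array([-X[1],X[0]])
    print(k,np.degrees(np.arctan2(v[1],v[0])).round(1),'ends in carriage frame about (.478,.326):',[((r-[.478,.326])@X*1e3,(r-[.478,.326])@Y*1e3) for r in (p,q)])
s=telemetry.get_state();Rm=R.from_rotvec(s['tool_rot']).as_matrix()
f_=np.arctan2(-Rm[1,0],-Rm[0,0]);print('tool yaw(+180)',np.degrees(f_))
# head in hand: check top edge lines
g=cv2.GaussianBlur(cv2.imread('pics/c_w.png',0),(0,0),1)
for l in cv2.createLineSegmentDetector().detect(g)[0][:,0]:
    if l[[0,2]].min()>240 and l[[0,2]].max()<395 and l[[1,3]].min()>155 and l[[1,3]].max()<360 and np.hypot(l[2]-l[0],l[3]-l[1])>30: print(l.round(1))
p=np.array(s['position'])
for h in (.031,.034): print(h,[proj('wrist',M,p+Rm@[x,y,z]).round(1).tolist() for x,y,z in[(.035,-.029,-h),(.035,.029,-h),(.035,-.029,-h+.096),(.035,.029,-h+.096)]])
E
```

```text
yaw 8
yaw 10
yaw 11
yaw 12
near in 100.3 ends in carriage frame about (.478,.326): [(np.float64(43.95128636750582), np.float64(-29.5455892212412)), (np.float64(44.13153674726925), np.float64(30.01055795016208))]
near out 100.7 ends in carriage frame about (.478,.326): [(np.float64(55.1365856379297), np.float64(-25.957971206856673)), (np.float64(54.948317622809945), np.float64(30.081706083341977))]
far out 100.3 ends in carriage frame about (.478,.326): [(np.float64(-49.02457369203334), np.float64(-27.288161416606318)), (np.float64(-48.84936814239769), np.float64(25.09864916126276))]
far in 100.5 ends in carriage frame about (.478,.326): [(np.float64(-38.45160639998677), np.float64(-29.298289529150008)), (np.float64(-38.42128123323997), np.float64(31.210942653942226))]
ledgeL out 10.7 ends in carriage frame about (.478,.326): [(np.float64(-34.98492415130632), np.float64(-45.52233083709032)), (np.float64(39.391945218604285), np.float64(-45.25800921633767))]
ledgeL in 10.4 ends in carriage frame about (.478,.326): [(np.float64(-34.1720154202347), np.float64(-34.67248328685536)), (np.flo
[... 532 characters left out ...]
8.51126367607938)), (np.float64(67.5743938045239), np.float64(-49.81523305204838))]
tool yaw(+180) 6.241035503254842
[249.5 309.4 241.6 338.7]
[385.5 190.6 384.3 238.2]
[244.2 213.7 275.4 160.5]
[263.6 349.5 262.1 317. ]
[245.1 219.3 250.6 309.4]
[366.7 183.8 382.5 213.5]
[361.9 356.3 325.6 356.5]
[365.9 317.  364.  355.6]
[276.9 163.  314.4 163.4]
[301.9 214.3 244.4 215.2]
[355.5 333.1 357.3 290.5]
[377.7 298.3 381.1 250.7]
[270.9 291.8 273.  331.8]
[274.4 332.7 354.4 333.2]
[380.6 215.6 329.4 214.9]
[305.6 340.4 361.9 339.9]
[316.9 162.6 354.4 163.3]
0.031 [[243.3, 212.7], [384.7, 212.6], [272.4, 162.2], [355.7, 162.2]]
0.034 [[241.7, 215.4], [386.3, 215.4], [271.9, 163.1], [356.3, 163.1]]
```

The carriage fit is consistent: cheek inner faces about 82 mm apart, ledges 69 mm, yaw 10.5°, centre about (0.4803, 0.3262). I'm moving above it.

```bash
(python3 -m jog '0 0 0 -4.3 0;-0.002 0.015 0 0 0;-0.005 0.0375 0 0 0;-0.0055 0.045 0 0 0;-0.0042 0.03 0.005 0 0';python3 -m jog '0 0 0.012 0 0;0 0 0.01 0 0;0 0 0 0 0')| grep -E 'position|wrist|opening'; python3 - <<'E'
from h import *
s=st(); M,im=snap('wrist','d_w'); Rm=R.from_rotvec(s['tool_rot']).as_matrix();p=np.array(s['position'])
print('yaw',np.degrees(np.arctan2(-Rm[1,0],-Rm[0,0])))
g=cv2.GaussianBlur(cv2.cvtColor(im,cv2.COLOR_RGB2GRAY),(0,0),1)
for l in cv2.createLineSegmentDetector().detect(g)[0][:,0]:
    if l[[0,2]].min()>200 and l[[0,2]].max()<430 and l[[1,3]].min()>60 and l[[1,3]].max()<225 and np.hypot(l[2]-l[0],l[3]-l[1])>20: print(l.round(1))
C=np.array([.4803,.3262,0]);f=np.radians(10.5);X=np.array([np.cos(f),np.sin(f),0]);Y=np.array([-X[1],X[0],0])
for n,x,z in [('far in',-.04,.102),('far out',-.05,.102),('near in',.04,.102)]: print(n,[proj('wrist',M,C+X*x+Y*y+[0,0,z]).round(1).tolist() for y in(-.03,.03)])
print('ledges in top',[proj('wrist',M,C+X*x+Y*y+[0,0,.018]).round(1).tolist() for x in(-.035,.04) for y in(-.035,.035)])
print('head',[proj('wrist',M,p+Rm@[.035,y,z]).round(1).tolist() for y in(-.029,.029) for z in(-.033,.063)])
for c in ['scene','top']:
    M,_=snap(c); marks(c,M,['head_center','carriage_floor'])
E
```

```text
position: [0.4806, 0.329, 0.2002]
wrist_force: [1.0, -0.9, -6.4]
opening: 0.0566
position: [0.4806, 0.3257, 0.1773]
wrist_force: [-0.4, 0.1, -5.5]
opening: 0.0568
t 32.8 p [0.4806 0.3257 0.1773] x [-0.983 -0.182  0.002] y [-0.182  0.983 -0.001] z [-0.001 -0.001 -1.   ] F [-0.4  0.1 -5.5] op 0.0568 ff 67.28221535682678 q [ 0.46  0.38 -0.01  1.19 -0.    0.27]
yaw 10.466245108758693
[280.6 163.3 346.9 163. ]
[243.9 214.8 274.5 160.8]
[353.1 134.2 275.6 134.5]
[269.7 164.3 268.2 136.9]
[274.4 149.  335.6 149. ]
[304.4 105.6 263.1 105.6]
[359.4 105.3 328.1 105.7]
[373.6 197.9 385.4 217. ]
[300.7 214.3 244.4 215.2]
[360.9 136.8 359.1 170.7]
[263.4 106.8 265.9 170.6]
[343.5 121.6 360.  136.1]
[380.6 215.8 329.3 215. ]
[363.2 170.6 364.9 135.6]
far in [[273.2, 152.2], [356.3, 152.1]]
far out [[272.6, 138.2], [356.9, 138.1]]
near in [[277.4, 251.3], [352.2, 251.2]]
ledges in top [[278.8, 141.4], [350.5, 141.3], [281.4, 213.0], [348.0, 212.9]]
head [[242.1, 214.5], [272.0, 162.8], [385.6, 214.5], [356.0, 162.8]]
scene head_center 0.76 [0.4785 0.3265 0.1603]
scene carriage_floor 0.85 [0.4763 0.3248 0.0114]
top head_center 0.57 [0.4852 0.3219 0.1613]
top carriage_floor 0.57 [0.4775 0.3272 0.0116]
```

The far cheek's inner edge at row 149 lies about 2 mm farther out than predicted, so I'm shifting 1 mm that way and lowering with force checks.

```bash
(python3 -m jog '0.001 0 0.01 0 0;0 0 0.01 0 0;0 0 0 0 0';python3 -m jog '0 0 0.01 0 0;0 0 0.01 0 0;0 0 0 0 0';python3 -m jog '0 0 0.015 0 0;0 0 0.015 0 0;0 0 0 0 0';python3 -m jog '0 0 0.015 0 0;0 0 0.005 0 0;0 0 0 0 0')| grep -E 'position|wrist|opening'; python3 -c "
from h import *
st()
for c in ['scene','top']:
    M,_=snap(c); marks(c,M,['head_center','button_top'])
"
```

```text
position: [0.4794, 0.3259, 0.1569]
wrist_force: [-0.6, -0.8, -5.6]
opening: 0.0565
position: [0.4795, 0.326, 0.1371]
wrist_force: [-0.3, 0.3, -5.7]
opening: 0.0562
position: [0.4792, 0.3258, 0.1065]
wrist_force: [0.4, 0.1, -6.6]
opening: 0.0572
position: [0.4798, 0.3261, 0.0877]
wrist_force: [0.4, -0.2, -4.8]
opening: 0.0567
t 34.65 p [0.4798 0.3261 0.0877] x [-0.983 -0.183  0.001] y [-0.183  0.983 -0.   ] z [-0.001 -0.    -1.   ] F [ 0.4 -0.2 -4.8] op 0.0567 ff 67.29087710380554 q [ 0.46  0.43 -0.18  0.97  0.    0.27]
scene head_center 0.78 [0.4778 0.3223 0.0742]
top head_center 0.76 [0.4847 0.3206 0.0729]
```

It is between the cheeks with no contact force. Now the last ~11 mm.

```bash
(python3 -m jog '0 0 0.006 0 0;0 0 0.002 0 0;0 0 0 0 0';python3 -m jog '0 0 0.0015 0 0;0 0 0 0 0';python3 -m jog '0 0 0.0015 0 0;0 0 0 0 0';python3 -m jog '0 0 0.0015 0 0;0 0 0 0 0')| grep -E 'position|wrist|opening'
```

```text
position: [0.4798, 0.3261, 0.0798]
wrist_force: [-0.6, -0.0, -6.6]
opening: 0.0565
position: [0.48, 0.3262, 0.0785]
wrist_force: [-0.6, 0.2, -6.9]
opening: 0.0567
position: [0.48, 0.3262, 0.077]
wrist_force: [-0.8, -0.5, -7.2]
opening: 0.0567
position: [0.4802, 0.3264, 0.0767]
wrist_force: [-4.6, -1.7, 11.4]
opening: 0.0566
```

It touched the floor at TCP z = 0.0767, as predicted. I'm releasing, rising and checking.

```bash
(python3 -m jog '0 0 0 0 1;0 0 0 0 1;0 0 0 0 1;0 0 0 0 1;0 0 0 0 1'; python3 -m jog '0 0 -0.01 0 1;0 0 -0.03 0 1;0 0 -0.045 0 1;0 0 -0.05 0 1;0 0 -0.04 0 1';python3 -m jog '0 0 0 0 1;0 0 0 0 1')| grep -E 'position|wrist|opening'
python3 - <<'E'
from h import *
s=st(); Rm=R.from_rotvec(s['tool_rot']).as_matrix()
hx=-Rm[:,0]; hc=np.array([.4802,.3264,.060]); pips(hc,hx,'e_w')
M=T('wrist'); im=cv2.imread('pics/e_w.png'); hy=np.cross([0,0,1],hx)
for nm,c in (('top',hc+[0,0,.048]),):
  src=np.float32([proj('wrist',M,c+hx*a_+hy*b) for a_,b in [(-.05,-.05),(.05,-.05),(.05,.05),(-.05,.05)]])
  w=cv2.warpPerspective(im,cv2.getPerspectiveTransform(src,np.float32([[0,0],[500,0],[500,500],[0,500]])),(500,500))
  for l in cv2.createLineSegmentDetector().detect(cv2.GaussianBlur(cv2.cvtColor(w,cv2.COLOR_BGR2GRAY),(0,0),2))[0][:,0]:
    if np.hypot(l[2]-l[0],l[3]-l[1])>130: print(((l-250)/5).round(1),'mm')
print('face px',proj('wrist',M,hc+hx*.007+[0,0,.0505]))
for c in ['scene','top','wrist']:
    M,_=snap(c); marks(c,M,['head_center','button_top','carriage_floor','face5'])
E
```

```text
position: [0.48, 0.3262, 0.0756]
wrist_force: [0.2, 0.6, -0.3]
opening: 0.0854
position: [0.48, 0.3262, 0.2534]
wrist_force: [1.7, 0.3, -0.7]
opening: 0.0855
position: [0.4799, 0.3262, 0.2503]
wrist_force: [0.8, 0.8, -0.5]
opening: 0.0856
t 37.58 p [0.4799 0.3262 0.2503] x [-0.983 -0.183  0.   ] y [-0.183  0.983 -0.   ] z [-0. -0. -1.] F [ 0.8  0.8 -0.5] op 0.0856 ff 0.0 q [0.46 0.35 0.16 1.38 0.   0.27]
median 135.0
[(10617, [27.0, 173.0]), (2364, [211.0, 64.0]), (2423, [130.0, 175.0]), (2484, [210.0, 286.0])]
[-49.9 -34.7   8.1 -34.7] mm
[-43.1  26.6 -43.1 -24.1] mm
[ 31.9 -21.1  31.8  22.1] mm
[ 36.8 -28.9  36.7  27.9] mm
[ 34.1  13.4  34.1 -13.6] mm
[-21.4  34.2 -49.9  34.2] mm
face px [314.36356738 189.22749636]
scene head_center 0.59 [0.4784 0.3274 0.0628]
scene button_top 0.55 [0.4792 0.3251 0.0589]
scene carriage_floor 0.69 [0.4756 0.3241 0.0098]
top button_top 0.59 [0.4588 0.3182 0.135 ]
top carriage_floor 0.76 [0.4777 0.3282 0.0113]
wrist button_top 0.85 [0.4612 0.3246 0.1337]
```

```bash
python3 -c "
from bench import job
print(job.job_done())"
```

```text
the job is handed in; nothing more can be done
None
```

I pressed the head round to five pips on the pad, regripped it by its y sides, set it down at the predicted floor height between the carriage cheeks with five still on top, let go, and handed the job in at about 38 s; no verdict was returned.

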